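Half-light test of a dusk switch

ROBOT

A 6-joint arm with a two-finger parallel gripper is mounted at the origin on the work surface. World frame = base frame: x ahead of the robot, y to its left, z up, the work surface at z = 0. Lengths are in mm, angles in rad, forces in N, time in s.
With the tool pointing down it reaches from about 275 to 825 mm from the base axis. Payload 5.2 kg.
Tool frame: the origin (TCP) lies midway between the tips of the shut fingers; the grasp point (between the pads) lies 19 mm behind it (ctrl.grip_point_offset is the distance from the TCP to the grasp point, in mm); z points along the fingers, y is the direction in which the jaws open and shut (so a half turn about z gives the same grasp; the last joint's range is limited). The gripper opens to 93 mm and grips with 3 to 60 N. Pads are 15 mm wide; open, the fingers measure 128 mm over their backs; the gripper's body (75 mm by 188 mm) begins 65 mm behind the grasp point.
Start: joints at [1.043, 0.259, 1.535, -0, 1.348, -0.203], TCP at [175.494, 521.255, 218.653] pointing down, gripper open.
Joint ranges: [-3.14, 3.14], [-0.91, 2.08], [0.19, 2.58], [-1.22, 4.36], [0.22, 2.71], [-3.12, 3.12]. Speed limits (rad/s): [2.57, 2.57, 3.14, 3.14, 3.14, 3.14].

INTERFACE

Orientations are given as a rotation vector (axis times angle).
In Python, from plant import ctrl gives the robot as it stands.
- The arm moves only by the tool servo_tool, never from a script. Its argument "targets" is a list of rows, each an object of numbers: "hand": the closure in counts, from 0 (fully open) to 255 (shut); "dx", "dy", "dz": the shift along the tool's x, y, z in cm; "wx", "wy", "wz": the turn, a rotation vector about the tool's x, y, z in rad. A call has 1 to 20 rows; each row shifts and turns the commanded pose from where the row before left it, along the tool's axes as they then stand; what a row does not reach is not made up. A row lasts 1/12 s, in which the tool goes at most 41.7 mm and 7.16 degrees, less where a joint would pass 70% of its speed; a pose out of reach is approached as far as the arm can. A call with a gripper value outside its range is refused whole. The fingers move at their own pace and stop on an object; "newtons" is the grip in N (left out, the last holds). Time passes only in rows, so rows that do not move let the fingers close. It gives the time, the measured TCP pose, the force and the opening at its end, in the units of the state.
- ctrl.get_obs(): the state, without advancing time (a new reading comes with each control period).
- ctrl.capture(name): name is "scene" or "top" or "wrist"; returns the picture (400x640x3 uint8, red, green, blue); there is no depth.
- ctrl.camera_model(name): a dict with "mtx" (3x3 intrinsics, pixels), "D" ([k1, k2, p1, p2, k3] as OpenCV has them; the pictures are not rectified), "cam_to_world" (4x4, takes a point from camera to world coordinates). Camera axes: x right, y down, z forward; pixel columns grow to the right and rows downward; lengths in mm; the calibration is good to about 2 mm. A picture is of the moment at which its call begins: read the wrist's pose just before it. camera_model takes no time and is no camera call; for the wrist camera it gives the pose at the moment of the call.
- ctrl.finish_job(): hands the job in, once; it reports no verdict.
Trained networks look in the newest picture that a camera, given by its name, has taken for a name from the list of things; names that differ only in an ending like _2 or _b are one class to them, and where a whole thing is asked for, a point or a joint stands for the part that bears it (a point fixed in the world has none). Each returns a list of dicts, best first, with "p" (0 to 1); they miss things now and then, are a little off and sometimes report something else, mostly with a low value. They report only what shows in the picture. A call takes as long as a camera call. They do not tell look-alikes from the thing itself.
- ctrl.boxes_of(camera, thing): "xyz" ([x, y, z] in mm, in the coordinates of the camera as it stood for that picture, good to about 4 mm: the middle of the surface that is visible of it).
The state is a dict: "clock": time; "joints": joint angles; "joint_velocities": joint speeds; "tau": joint torques, N m; "tool_pos": TCP position; "ee_rot": TCP orientation; "force": force on the tool from outside, world axes, zero at the start; "torque": the same for the moment, N m; "gripper_width": opening from 0.0 (shut) to 1.0 (fully open).
Only numpy, scipy, OpenCV 4.12 (cv2) and the standard library are available. Lean on these libraries where they do the work, as an engineer would, in place of code of your own. Each camera call takes 0.05 s, during which the arm holds its last target. There are 200 camera calls.

TASK

Set up the half-light test of the dusk switch: hang the small black module that has a steel bracket on the stud of the test fixture, by the eye of its bracket, pushed back to the post with its lens looking at the lamp house, and let go of it. Then, with the knob, slide the spring-return shutter of the lamp house to half open (the middle mark of its scale) and keep holding it there: the job finishes with you still holding it against the spring. Leave the other things on the bench where they are.

Things in the scene. Friction and masses are not known exactly. Their poses are not given: they have to be found in the camera images.
- sensor: Dusk-switch module: black box 44 (x) x 34 (y) x 50 (z) mm, about 100 g, upright. Origin: centre of its underside. Clear domed lens on its -y face, 24 mm up. Steel bracket, 32 wide, 3 thick, on its +y face (y = 17 to 20), rising above the box to z = 76, with a round 16 mm eye, axis along y. Its x faces are flat and free to grip. The two relays nearby have no bracket.
- eye (a point): Centre of the bracket's eye: at (0, 18.5, 62) mm in the module's frame, in mid thickness of the 3 mm bracket.
- fixture: Light-test fixture, fixed. Origin at bench height, z up, y from lamp house to post. Base 230 x 280 x 12 mm (y -160 to 120). Grey lamp house: y -150 to -60, x -105 to 105, top z 115; its window (60 x 42, centre x 0, z 75) looks to +y. Opposite, an aluminium post 34 wide in x, y 90 to 100, top z 130, carries the stud. A hung module's axes lie along the fixture's.
- stud_root (a point): Where the stud leaves the post: fixture frame (0, 90, 118) mm. Round steel stud, 8 mm diameter, 36 mm long, rounded nose, pointing to the lamp house (-y of the fixture) and 15 degrees upward. The hung eye's upper edge rests on it: the eye's centre is then 4 mm below the stud's axis.
- stud_tip (a point): Nose of the stud: fixture frame (0, 55, 127) mm.
- shutter (a joint): Shutter opening in m: 0 closed (rest), 0.060 fully open (stop), half 0.030. The blade, 76 mm wide, slides along the fixture's +x. At half, the pointer by the knob stands at the long middle one of five marks on top of the lamp house. The spring pushes back with 3.2 N closed, rising 0.16 N per mm: 8 N at half, 12.8 N open; friction 0.5 N. Let go, it snaps shut.
- knob_top (a point): Centre of the top of the shutter's grip: an upright black knob, 18 mm diameter, 28 mm tall, on a steel flange 28 (x) x 28 (y) mm that is part of the shutter. In the fixture's frame it lies at (opening, -71, 150) mm. Free all round for the fingers; the lamp house's top is 7 mm below the knob's foot.
- relay_a: Plain black relay, 28 mm cube with four brass blades out of its +x side, loose; leave alone. Origin: centre of its underside.
- relay_b: Another such relay; leave alone.
- meter: Hand multimeter 150 x 78 x 34 mm lying on the bench; leave alone. Origin: centre of its underside, x along its length.
- screwdriver: Screwdriver 170 mm long, lying along its own x; leave alone.
Not all that is in view belongs to the job. Leave any turquoise or yellow look-alike of the sensor alone.

How it is judged:
By the outcome, as a careful person would: the job done as asked, in the order asked, and still so for the second after the job is handed in, while the arm keeps its last pose, push and grip.
It also fails if it takes over 61 s, if anything falls off the work surface, if the arm or the gripper's body presses on something with over 40 N, if the wrist force passes 120 N, or if a joint passes its speed limit or range.

## Working session

There is one attempt and no reset: what is moved stays moved. The work goes in short steps, Python scripts to look and compute and a tool call to move; the robot and the scene stay as the last step left them, time stands still between calls to the robot, and variables do not carry over. Pictures are saved under pics/ and viewed, about 8 in all and at most 12, crops included, and the job is handed in when it is done.

Besides the shell and the picture viewer there is one more tool, called after "Request:" by a JSON object that holds its "name" and its "arguments", one argument or row to a line. servo_tool: Moves the arm, as the interface text tells. Its arguments: {"type":"object","properties":{"targets":{"type":"array"},"newtons":{"type":"number"}},"required":["targets"]}

```bash
mkdir -p pics
cat > h.py <<'E'
import numpy as np, cv2
from scipy.spatial.transform import Rotation as R
from plant import ctrl
def cap(n,f):
    im=ctrl.capture(n); cv2.imwrite('pics/'+f,im[:,:,::-1]); return im
def w(n,p):
    T=np.array(ctrl.camera_model(n)['cam_to_world']); return (T@np.r_[p,1])[:3]
def px(n,P,T=None):
    m=ctrl.camera_model(n); T=np.array(m['cam_to_world']) if T is None else T; Ti=np.linalg.inv(T)
    return cv2.projectPoints(np.array(P,float).reshape(-1,1,3),cv2.Rodrigues(Ti[:3,:3])[0],Ti[:3,3],np.array(m['mtx']),np.array(m['D'],float))[0][:,0]
def ray(n,uv,z):
    "world point at height z seen at pixel uv"
    m=ctrl.camera_model(n);T=np.array(m['cam_to_world'])
    u=cv2.undistortPoints(np.array(uv,float).reshape(-1,1,2),np.array(m['mtx']),np.array(m['D'],float))[:,0]
    d=np.c_[u,np.ones(len(u))]@T[:3,:3].T; z=np.broadcast_to(z,(len(u),))
    return T[:3,3]+d*((z-T[2,3])/d[:,2])[:,None]
E
python3 - <<'E'
from h import *
np.set_printoptions(precision=1,suppress=True)
o=ctrl.get_obs();print(o['clock'],o['tool_pos'],o['ee_rot'],ctrl.grip_point_offset)
for c in('scene','top'):
    cap(c,c+'0.png'); print(c,np.array(ctrl.camera_model(c)['cam_to_world'])[:3,3])
    for t in('sensor','fixture','shutter','relay_a','meter'):
        for b in ctrl.boxes_of(c,t): print(t,round(b['p'],2),w(c,b['xyz']),px(c,w(c,b['xyz']))[0])
E
```

```text
0.0 [175.2 520.8 217.8] [-0.5 -3.1  0. ] 18.8
scene [1136.2  263.7  969.2]
sensor 0.95 [451.5 241.7  51.3] [441.1 238.4]
sensor 0.84 [482.1 154.3  50.1] [405.1 234.8]
sensor 0.68 [353.7 259.6  48.8] [458.3 214.6]
fixture 0.75 [ 571.4 -197.    16.3] [273.5 218.3]
shutter 0.92 [ 543.  -208.    79.1] [273.1 195.5]
relay_a 0.78 [575.5 189.3  31.6] [404.1 271.7]
relay_a 0.46 [533.8 355.5  32.6] [474.2 285.1]
meter 0.84 [ 474.1 -472.4   33.3] [213.3 160. ]
meter 0.7 [ 571.3 -195.8   21.7] [273.7 217.2]
top [ 402.7  -59.1 1583.7]
sensor 0.71 [347.4 256.4  48.1] [220.4 258.9]
sensor 0.54 [467.  143.4  49.4] [254.6 224.4]
sensor 0.45 [436.8 235.5  45.4] [227.5 232.7]
fixture 0.75 [ 538.8 -174.6    8.6] [347.7 206.2]
shutter 0.58 [520.6 357.4  27.8] [194.6 207.8]
relay_a 0.62 [521.8 359.3  26.9] [194.2 207.5]
relay_a 0.59 [568.  187.5  30.8] [243.5 195.1]
meter 0.63 [ 455.5 -481.7   32. ] [436.1 231.4]
meter 0.2 [438.3 234.9  45.9] [227.7 232.2]
meter 0.16 [571.3 184.8  26.5] [244.5 194.3]
```

```bash
ls
```

```text
h.py
pics
```

Run:
```python
import cv2
a=cv2.imread('pics/scene0.png')[140:320,200:520];b=cv2.imread('pics/top0.png')[160:290,170:480]
a=cv2.resize(a,(640,360),interpolation=3);b=cv2.resize(b,(640,240),interpolation=3)
cv2.imwrite('pics/v1.png',cv2.vconcat([a,b]))
```

```text
(no output)
```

View pics/v1.png

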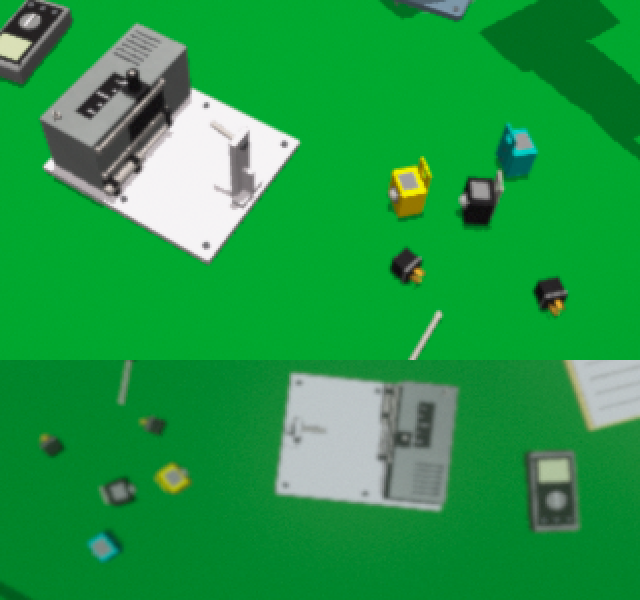

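The crop shows a yellow look-alike at scene (405,235), the black bracketed module at (441,238) and a turquoise look-alike at (458,215). The bare relays are at (404,272) and (475,286). I choose the black one at (441,238), about world (444,238). The lamp house is on the fixture's -y side, and fixture y points roughly along world +y.

```bash
cat >> h.py <<'E'
def fixpose(uv,n,P):
    "fit yaw,x,y of fixture from pixels uv of fixture points P"
    from scipy.optimize import least_squares
    P=np.array(P,float)
    def tr(q): return P@R.from_euler('z',q[2]).as_matrix().T+[q[0],q[1],0]
    s=least_squares(lambda q:(px(n,tr(q))-uv).ravel(),[545,-190,-.1]); return s.x,s.fun.reshape(-1,2)
def plan(pos,yaw):
    "pure tool-down target; yaw = world angle of tool y (jaw axis), mod pi; prints turn then shift in tool axes"
    o=ctrl.get_obs();M=R.from_rotvec(o['ee_rot']).as_matrix()
    y=np.array([np.cos(yaw),np.sin(yaw),0]); 
    if y@M[:,1]<0:y=-y
    z=np.array([0,0,-1.]);N=np.c_[np.cross(y,z),y,z]
    rv=R.from_matrix(M.T@N).as_rotvec(); d=N.T@(np.array(pos)-o['tool_pos'])/10
    print('t',round(o['clock'],2),'turn',rv.round(3),'then shift cm',d.round(2),'tcp',np.round(o['tool_pos'],1),'F',np.round(o['force'],1),'w',o['gripper_width'])
E
python3 - <<'E'
from h import *
np.set_printoptions(precision=3,suppress=True)
b=np.array([[290,373],[278,494],[458,385],[443,508]],float);b[:,1]-=360
uv=b*[310/640,130/240]+[170,160]
print(fixpose(uv,'top',[[115,120,12],[-115,120,12],[115,-160,12],[-115,-160,12]]))
o=ctrl.get_obs();T=np.array(ctrl.camera_model('wrist')['cam_to_world']);M=R.from_rotvec(o['ee_rot']).as_matrix()
print(M,M.T@(T[:3,3]-o['tool_pos']),M.T@T[:3,:3])
plan([443,238,218],-.1)
E
```

```text
(array([ 550.868, -155.374,   -0.074]), array([[ 0.758, -0.106],
       [ 0.263, -0.361],
       [-1.555,  1.004],
       [ 0.505, -0.489]]))
[[-0.948  0.319 -0.   ]
 [ 0.319  0.948 -0.   ]
 [ 0.    -0.    -1.   ]] [  77.288   -0.978 -167.23 ] [[-0.001 -0.96  -0.282]
 [ 1.    -0.001 -0.   ]
 [-0.    -0.282  0.96 ]]
t 0.6 turn [-0.    -0.     1.346] then shift cm [-25.51  29.45   0.07] tcp [175.5 521.3 218.7] F [-0.4  0.1 -1. ] w 1.0008163363376523
```

Request:
{"name": "servo_tool", "arguments": {
  "targets": [
    {"hand": 0, "wz": 0.1224},
    {"wz": 0.1224},
    {"wz": 0.1224},
    {"wz": 0.1224},
    {"wz": 0.1224},
    {"wz": 0.1224},
    {"wz": 0.1224},
    {"wz": 0.1224},
    {"wz": 0.1224},
    {"wz": 0.1224},
    {"wz": 0.1224}
  ]
}}

```text
invalid input
```

Request:
{"name": "servo_tool", "arguments": {
  "targets": [
    {"dx": -2.55, "dy": 2.95},
    {"dx": -2.55, "dy": 2.95},
    {"dx": -2.55, "dy": 2.95},
    {"dx": -2.55, "dy": 2.95},
    {"dx": -2.55, "dy": 2.95},
    {"dx": -2.55, "dy": 2.95},
    {"dx": -2.55, "dy": 2.95},
    {"dx": -2.55, "dy": 2.95},
    {"dx": -2.55, "dy": 2.95},
    {"dx": -2.55, "dy": 2.95},
    {}
  ]
}}

```text
invalid input
```

Run:
```python
from h import *
np.set_printoptions(precision=1,suppress=True)
im=cap('wrist','w1.png'); plan([443,238,218],-.1); print(ctrl.get_obs()['joints'])
for b in ctrl.boxes_of('wrist','sensor')+ctrl.boxes_of('wrist','eye'): print(round(b['p'],2),w('wrist',b['xyz']),px('wrist',w('wrist',b['xyz']))[0])
```

```text
t 0.65 turn [ 0.  -0.   1.3] then shift cm [-25.5  29.4   0.1] tcp [175.5 521.3 218.7] F [-0.5  0.5 -1.1] w 0.9968434533114194
[ 1.   0.3  1.5 -0.   1.3 -0.2]
0.6 [426.4 241.5  16.6] [200.9 382.2]
0.82 [425.9 244.6  17.9] [202.2 382.2]
0.52 [346.2 281.3  46.8] [194.5 350.5]
```

View pics/w1.png

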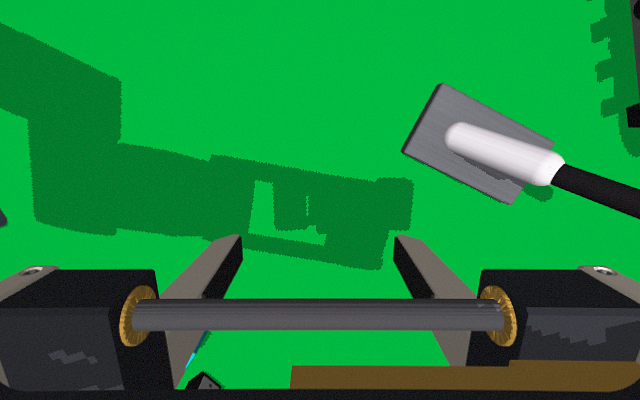

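The moves were refused, so this is just the start view: a scraper on the bench and none of the task items. I'll resend with every key given.

Request:
{"name": "servo_tool", "arguments": {
  "targets": [
    {"hand": 0, "dx": 0, "dy": 0, "dz": 0, "wx": 0, "wy": 0, "wz": 0.1224},
    {"hand": 0, "dx": 0, "dy": 0, "dz": 0, "wx": 0, "wy": 0, "wz": 0.1224},
    {"hand": 0, "dx": 0, "dy": 0, "dz": 0, "wx": 0, "wy": 0, "wz": 0.1224},
    {"hand": 0, "dx": 0, "dy": 0, "dz": 0, "wx": 0, "wy": 0, "wz": 0.1224},
    {"hand": 0, "dx": 0, "dy": 0, "dz": 0, "wx": 0, "wy": 0, "wz": 0.1224},
    {"hand": 0, "dx": 0, "dy": 0, "dz": 0, "wx": 0, "wy": 0, "wz": 0.1224},
    {"hand": 0, "dx": 0, "dy": 0, "dz": 0, "wx": 0, "wy": 0, "wz": 0.1224},
    {"hand": 0, "dx": 0, "dy": 0, "dz": 0, "wx": 0, "wy": 0, "wz": 0.1224},
    {"hand": 0, "dx": 0, "dy": 0, "dz": 0, "wx": 0, "wy": 0, "wz": 0.1224},
    {"hand": 0, "dx": 0, "dy": 0, "dz": 0, "wx": 0, "wy": 0, "wz": 0.1224},
    {"hand": 0, "dx": 0, "dy": 0, "dz": 0, "wx": 0, "wy": 0, "wz": 0.1224}
  ],
  "newtons": 20
}}

```text
clock: 1.67
tool_pos: [175.5, 521.3, 218.7]
ee_rot: [-2.336, -2.1, -0.0]
force: [0.2, -0.1, -0.3]
gripper_width: 1.003
```

Request:
{"name": "servo_tool", "arguments": {
  "targets": [
    {"hand": 0, "dx": -2.55, "dy": 2.95, "dz": 0, "wx": 0, "wy": 0, "wz": 0},
    {"hand": 0, "dx": -2.55, "dy": 2.95, "dz": 0, "wx": 0, "wy": 0, "wz": 0},
    {"hand": 0, "dx": -2.55, "dy": 2.95, "dz": 0, "wx": 0, "wy": 0, "wz": 0},
    {"hand": 0, "dx": -2.55, "dy": 2.95, "dz": 0, "wx": 0, "wy": 0, "wz": 0},
    {"hand": 0, "dx": -2.55, "dy": 2.95, "dz": 0, "wx": 0, "wy": 0, "wz": 0},
    {"hand": 0, "dx": -2.55, "dy": 2.95, "dz": 0, "wx": 0, "wy": 0, "wz": 0},
    {"hand": 0, "dx": -2.55, "dy": 2.95, "dz": 0, "wx": 0, "wy": 0, "wz": 0},
    {"hand": 0, "dx": -2.55, "dy": 2.95, "dz": 0, "wx": 0, "wy": 0, "wz": 0},
    {"hand": 0, "dx": -2.55, "dy": 2.95, "dz": 0, "wx": 0, "wy": 0, "wz": 0},
    {"hand": 0, "dx": -2.55, "dy": 2.95, "dz": 0, "wx": 0, "wy": 0, "wz": 0},
    {"hand": 0, "dx": 0, "dy": 0, "dz": 0, "wx": 0, "wy": 0, "wz": 0}
  ]
}}

```text
clock: 2.58
tool_pos: [448.2, 233.1, 218.7]
ee_rot: [2.333, 2.098, 0.001]
force: [-0.7, -0.2, -0.7]
gripper_width: 1.0
```

Run:
```python
from h import *
np.set_printoptions(precision=1,suppress=True)
im=cap('wrist','w2.png'); plan([443,238,218],-.1); print(ctrl.get_obs()['joints'])
for b in ctrl.boxes_of('wrist','sensor')+ctrl.boxes_of('wrist','eye'): print(round(b['p'],2),w('wrist',b['xyz']),px('wrist',w('wrist',b['xyz']))[0])
```

```text
t 2.63 turn [ 0.  0. -0.] then shift cm [ 0.2 -0.3  0.1] tcp [445.9 235.3 218.5] F [-0.4  0.5 -0.3] w 1.000264415643011
[ 0.3  0.2  1.6 -0.   1.3  0.4]
0.89 [342.8 265.6  51.1] [227.1 169.7]
0.71 [441.3 243.5  52. ] [314.7 180. ]
0.7 [467.2 160.9  55.3] [343.  244.5]
0.8 [339.6 262.1  54.4] [223.9 173.5]
0.79 [440.7 245.2  52.8] [314.  178.8]
0.57 [468.3 159.8  51.1] [343.6 243.8]
```

View pics/w2.png

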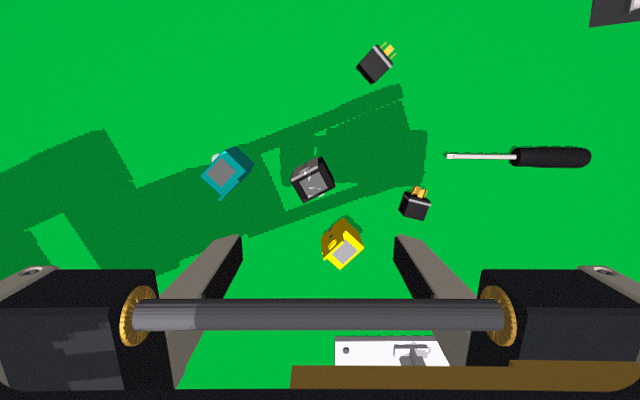

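The black bracketed module is at (312,180), between turquoise (227,170) and yellow (343,245). I'll take one close crop to confirm the choice and get the yaw.

Run:
```python
import cv2
a=cv2.imread('pics/w2.png')[145:215,270:355]
cv2.imwrite('pics/v2.png',cv2.resize(a,None,fx=8,fy=8,interpolation=3))
```

```text
(no output)
```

View pics/v2.png

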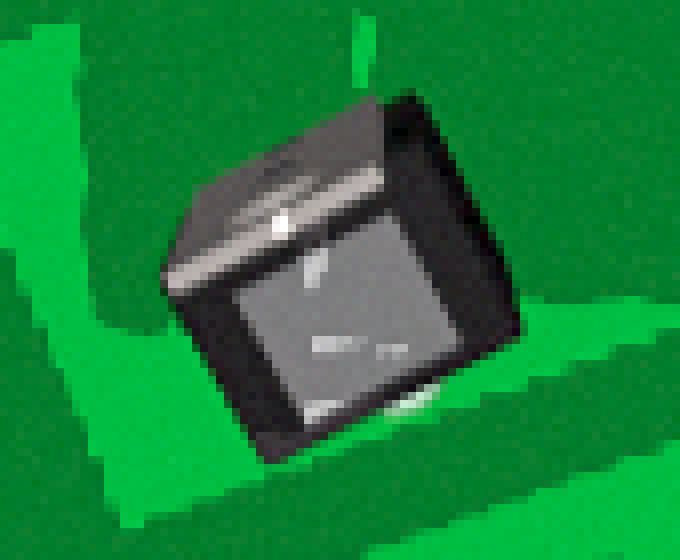

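Run:
```python
from h import *
np.set_printoptions(precision=3,suppress=True)
b=np.array([[270,460],[517,332],[168,293],[384,190],[165,268],[382,168]],float)/8+[270,145]-.06*0
P=[[-22,-17,50],[22,-17,50],[-16,17,76],[16,17,76],[-16,20,76],[16,20,76]]
q,f=fixpose(b,'wrist',P);print(q,f)
Rm=lambda a:R.from_euler('z',a).as_matrix()
plan([q[0],q[1],80],q[2])
```

```text
[438.408 239.692   0.369] [[-1.027  1.247]
 [ 1.351  0.836]
 [ 0.64  -0.373]
 [ 0.213 -0.98 ]
 [-0.325  0.307]
 [-0.83  -0.74 ]]
t 2.73 turn [-0.001 -0.    -0.472] then shift cm [ 0.36 -0.39 13.85] tcp [443.3 237.7 218.5] F [ 0.  -0.2  0.7] w 1.0004444851282444
```

Request:
{"name": "servo_tool", "arguments": {
  "targets": [
    {"hand": 0, "dx": 0, "dy": 0, "dz": 0, "wx": 0, "wy": 0, "wz": -0.118},
    {"hand": 0, "dx": 0, "dy": 0, "dz": 0, "wx": 0, "wy": 0, "wz": -0.118},
    {"hand": 0, "dx": 0, "dy": 0, "dz": 0, "wx": 0, "wy": 0, "wz": -0.118},
    {"hand": 0, "dx": 0, "dy": 0, "dz": 0, "wx": 0, "wy": 0, "wz": -0.118},
    {"hand": 0, "dx": 0.36, "dy": -0.38, "dz": 3, "wx": 0, "wy": 0, "wz": 0},
    {"hand": 0, "dx": 0, "dy": 0, "dz": 3.5, "wx": 0, "wy": 0, "wz": 0},
    {"hand": 0, "dx": 0, "dy": 0, "dz": 3.5, "wx": 0, "wy": 0, "wz": 0},
    {"hand": 0, "dx": 0, "dy": 0, "dz": 0, "wx": 0, "wy": 0, "wz": 0},
    {"hand": 0, "dx": 0, "dy": 0, "dz": 0, "wx": 0, "wy": 0, "wz": 0}
  ]
}}

```text
clock: 3.48
tool_pos: [436.3, 240.8, 117.8]
ee_rot: [-1.768, -2.593, 0.005]
force: [0.7, 0.1, -0.3]
gripper_width: 0.998
```

Run:
```python
from h import *
plan([438.4,239.7,10],.369)
im=cap('wrist','w3.png'); cv2.imwrite('pics/v3.png',im[60:260,200:480,::-1].repeat(2,0).repeat(2,1))
```

```text
t 3.48 turn [-0.004 -0.001  0.005] then shift cm [-0.18  0.16 10.78] tcp [436.3 240.8 117.8] F [ 0.7  0.1 -0.3] w 0.9978224870482142
```

View pics/v3.png

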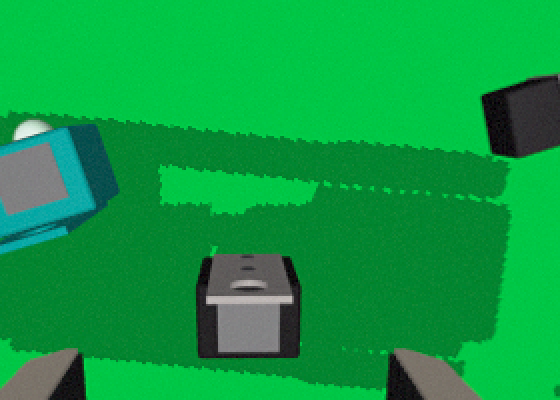

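Request:
{"name": "servo_tool", "arguments": {
  "targets": [
    {"hand": 0, "dx": -0.15, "dy": 0.2, "dz": 3, "wx": 0, "wy": 0, "wz": 0},
    {"hand": 0, "dx": 0, "dy": 0, "dz": 3, "wx": 0, "wy": 0, "wz": 0},
    {"hand": 0, "dx": 0, "dy": 0, "dz": 2.8, "wx": 0, "wy": 0, "wz": 0},
    {"hand": 0, "dx": 0, "dy": 0, "dz": 1.9, "wx": 0, "wy": 0, "wz": 0},
    {"hand": 0, "dx": 0, "dy": 0, "dz": 0, "wx": 0, "wy": 0, "wz": 0},
    {"hand": 0, "dx": 0, "dy": 0, "dz": 0, "wx": 0, "wy": 0, "wz": 0}
  ]
}}

```text
clock: 4.03
tool_pos: [442.1, 240.0, 13.1]
ee_rot: [1.772, 2.593, 0.002]
force: [1.3, 0.5, -0.7]
gripper_width: 0.999
```

Request:
{"name": "servo_tool", "arguments": {
  "targets": [
    {"hand": 255, "dx": 0, "dy": 0, "dz": 0, "wx": 0, "wy": 0, "wz": 0},
    {"hand": 255, "dx": 0, "dy": 0, "dz": 0, "wx": 0, "wy": 0, "wz": 0},
    {"hand": 255, "dx": 0, "dy": 0, "dz": 0, "wx": 0, "wy": 0, "wz": 0},
    {"hand": 255, "dx": 0, "dy": 0, "dz": 0, "wx": 0, "wy": 0, "wz": 0},
    {"hand": 255, "dx": 0, "dy": 0, "dz": 0, "wx": 0, "wy": 0, "wz": 0},
    {"hand": 255, "dx": 0, "dy": 0, "dz": 0, "wx": 0, "wy": 0, "wz": 0},
    {"hand": 255, "dx": 0, "dy": 0, "dz": 0, "wx": 0, "wy": 0, "wz": 0},
    {"hand": 255, "dx": 0, "dy": 0, "dz": 0, "wx": 0, "wy": 0, "wz": 0},
    {"hand": 255, "dx": 0, "dy": 0, "dz": 0, "wx": 0, "wy": 0, "wz": 0},
    {"hand": 255, "dx": 0, "dy": 0, "dz": 0, "wx": 0, "wy": 0, "wz": 0}
  ],
  "newtons": 25
}}

```text
clock: 4.87
tool_pos: [441.0, 239.3, 11.7]
ee_rot: [1.773, 2.594, 0.0]
force: [0.8, -0.3, 1.2]
gripper_width: 0.47
```

Request:
{"name": "servo_tool", "arguments": {
  "targets": [
    {"hand": 255, "dx": 0, "dy": 0, "dz": -2, "wx": 0, "wy": 0, "wz": 0},
    {"hand": 255, "dx": 0, "dy": 0, "dz": -3, "wx": 0, "wy": 0, "wz": 0},
    {"hand": 255, "dx": 0, "dy": 0, "dz": -3.2, "wx": 0, "wy": 0, "wz": 0},
    {"hand": 255, "dx": 0, "dy": 0, "dz": -3.2, "wx": 0, "wy": 0, "wz": 0.111},
    {"hand": 255, "dx": 0, "dy": 0, "dz": -3.2, "wx": 0, "wy": 0, "wz": 0.111},
    {"hand": 255, "dx": 0, "dy": 0, "dz": -3.2, "wx": 0, "wy": 0, "wz": 0.111},
    {"hand": 255, "dx": 0, "dy": 0, "dz": -3, "wx": 0, "wy": 0, "wz": 0.111},
    {"hand": 255, "dx": 0, "dy": 0, "dz": 0, "wx": 0, "wy": 0, "wz": 0},
    {"hand": 255, "dx": 0, "dy": 0, "dz": 0, "wx": 0, "wy": 0, "wz": 0}
  ]
}}

```text
clock: 5.62
tool_pos: [441.9, 239.5, 221.1]
ee_rot: [2.298, 2.14, 0.005]
force: [-0.9, -0.9, -1.4]
gripper_width: 0.475
```

Run:
```python
from h import *
plan([553,-130,220],-.074)
```

```text
t 5.62 turn [ 0.003 -0.001  0.003] then shift cm [-36.03  13.82   0.11] tcp [441.9 239.5 221.1] F [-0.9 -0.9 -1.4] w 0.4747228410194049
```

Request:
{"name": "servo_tool", "arguments": {
  "targets": [
    {"hand": 255, "dx": -2, "dy": 0.7, "dz": 0, "wx": 0, "wy": 0, "wz": 0},
    {"hand": 255, "dx": -3.2, "dy": 1.25, "dz": 0, "wx": 0, "wy": 0, "wz": 0},
    {"hand": 255, "dx": -3.2, "dy": 1.25, "dz": 0, "wx": 0, "wy": 0, "wz": 0},
    {"hand": 255, "dx": -3.2, "dy": 1.25, "dz": 0, "wx": 0, "wy": 0, "wz": 0},
    {"hand": 255, "dx": -3.2, "dy": 1.25, "dz": 0, "wx": 0, "wy": 0, "wz": 0},
    {"hand": 255, "dx": -3.2, "dy": 1.25, "dz": 0, "wx": 0, "wy": 0, "wz": 0},
    {"hand": 255, "dx": -3.2, "dy": 1.25, "dz": 0, "wx": 0, "wy": 0, "wz": 0},
    {"hand": 255, "dx": -3.2, "dy": 1.25, "dz": 0, "wx": 0, "wy": 0, "wz": 0},
    {"hand": 255, "dx": -3.2, "dy": 1.25, "dz": 0, "wx": 0, "wy": 0, "wz": 0},
    {"hand": 255, "dx": -3.2, "dy": 1.25, "dz": 0, "wx": 0, "wy": 0, "wz": 0},
    {"hand": 255, "dx": -3.2, "dy": 1.25, "dz": 0, "wx": 0, "wy": 0, "wz": 0},
    {"hand": 255, "dx": -2, "dy": 0.6, "dz": 0, "wx": 0, "wy": 0, "wz": 0},
    {"hand": 255, "dx": 0, "dy": 0, "dz": 0, "wx": 0, "wy": 0, "wz": 0},
    {"hand": 255, "dx": 0, "dy": 0, "dz": 0, "wx": 0, "wy": 0, "wz": 0}
  ]
}}

```text
clock: 6.78
tool_pos: [551.5, -130.4, 217.0]
ee_rot: [-2.298, -2.135, 0.003]
force: [-0.1, 0.3, -1.5]
gripper_width: 0.474
```

Run:
```python
from h import *
plan([553,-130,220],-.074)
im=cap('wrist','w4.png'); cv2.imwrite('pics/v4.png',im[:,120:520,::-1].repeat(2,0).repeat(2,1)[:600])
for n in('stud_tip','stud_root','eye','fixture','sensor'):
  for b in ctrl.boxes_of('wrist',n): print(n,round(b['p'],2),w('wrist',b['xyz']).round(1),px('wrist',w('wrist',b['xyz']))[0].round(1))
```

```text
t 6.78 turn [-0.004 -0.002  0.   ] then shift cm [ 0.05  0.15 -0.3 ] tcp [ 551.5 -130.4  217. ] F [-0.1  0.3 -1.5] w 0.4742252549744546
stud_tip 0.96 [ 554.  -120.8   16.3] [318.9 172.3]
stud_root 0.6 [ 555.1 -121.    12.6] [319.4 172. ]
eye 0.76 [ 557.6 -115.4  260.5] [325.6 256.8]
fixture 0.87 [ 551.8 -120.8   19.5] [316.3 172.9]
sensor 0.96 [ 556.3 -116.7  259.9] [322.4 258.1]
```

View pics/v4.png

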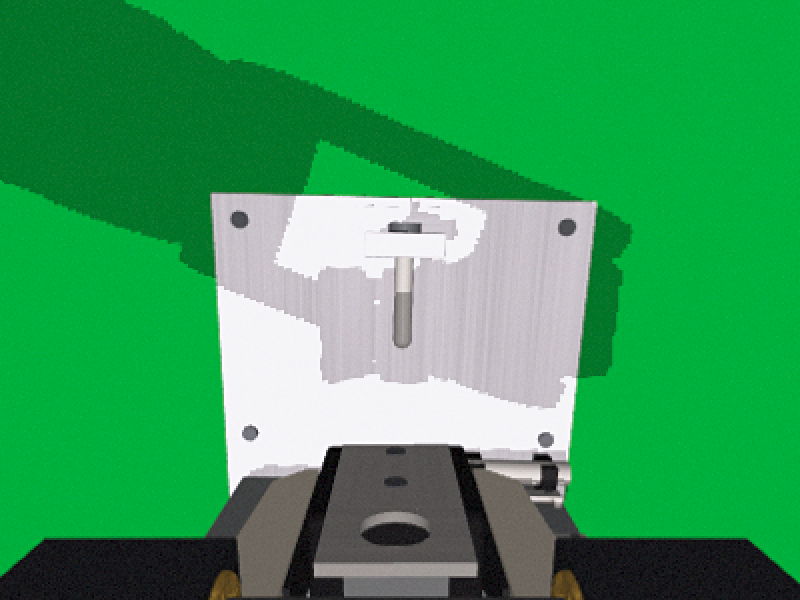

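The view shows the whole target. The base's back corners are at crop (212,193) and (597,202), the post top at (365-446, 233-257) and the stud nose at (402,348). The held module's eye is at (395,530), bracket toward the post. I'll fit both poses.

Run:
```python
from h import *
from scipy.optimize import least_squares
np.set_printoptions(precision=2,suppress=True)
o=ctrl.get_obs(); c=lambda a:np.array(a,float)/2+[120,0]
uv=c([[597,202],[212,193],[365,257],[446,257],[365,233],[446,233],[402,350],[404,257]])
P=[[115,120,12],[-115,120,12],[-17,90,130],[17,90,130],[-17,100,130],[17,100,130],[0,55,127],[0,90,118+4]]
q,f=fixpose(uv,'wrist',P);print('fixture',q,'\n',f.T)
m=c([[315,564],[477,564],[315,577],[477,577],[395,530],[322,447],[468,447]])
Q=np.array([[-16,20,76],[16,20,76],[-16,17,76],[16,17,76],[0,20,62],[-22,17,0],[22,17,0]],float)
def tr(p): return (R.from_euler('zx',[p[2],p[4]]).apply(Q))+[p[0],p[1],p[3]]
s=least_squares(lambda p:np.r_[(px('wrist',tr(p))-m).ravel(),(p[3]-(o['tool_pos'][2]-11.7))/1.5,p[4]/.03],[551,-130,-.07,205,0])
print('module x y yaw z pitch',s.x,'\n',s.fun[:14].reshape(-1,2).T, s.fun[14:])
print('tcp',np.round(o['tool_pos'],1))
Rf=R.from_euler('z',q[2]);eye=R.from_euler('zx',[s.x[2],s.x[4]]).apply([0,18.5,62])+[s.x[0],s.x[1],s.x[3]]
print('eye in fixture',Rf.inv().apply(eye-[q[0],q[1],0]),'world',eye)
print('tip world',Rf.apply([0,55,127])+[q[0],q[1],0],'root',Rf.apply([0,90,118])+[q[0],q[1],0])
```

```text
fixture [ 553.66 -153.18   -0.09] 
 [[-1.   -0.5   0.03 -0.29  0.11  0.27  0.51  0.47]
 [ 0.23  0.28  0.61  1.51  0.27  1.2  -5.09  0.64]]
module x y yaw z pitch [ 552.83 -135.12   -0.07  208.84   -0.01] 
 [[-0.51  0.16 -0.23 -0.11  0.32  2.63 -1.96]
 [-0.08 -0.07  0.21  0.22 -0.1  -0.19 -0.2 ]] [ 0.67 -0.43]
tcp [ 552.4 -128.5  219.5]
eye in fixture [ -3.01  37.19 270.59] world [ 554.15 -115.87  270.59]
tip world [558.82 -98.42 127.  ] root [562.11 -63.58 118.  ]
```

Request:
{"name": "servo_tool", "arguments": {
  "targets": [
    {"hand": 255, "dx": 0, "dy": 0.15, "dz": 1.5, "wx": 0, "wy": 0, "wz": 0.015},
    {"hand": 255, "dx": 0, "dy": 0.15, "dz": 2.5, "wx": 0, "wy": 0, "wz": 0},
    {"hand": 255, "dx": 0, "dy": 0, "dz": 2.5, "wx": 0, "wy": 0, "wz": 0},
    {"hand": 255, "dx": 0, "dy": 0, "dz": 2.5, "wx": 0, "wy": 0, "wz": 0},
    {"hand": 255, "dx": 0, "dy": 0, "dz": 2.5, "wx": 0, "wy": 0, "wz": 0},
    {"hand": 255, "dx": 0, "dy": 0, "dz": 2.4, "wx": 0, "wy": 0, "wz": 0},
    {"hand": 255, "dx": 0, "dy": 0, "dz": 0, "wx": 0, "wy": 0, "wz": 0},
    {"hand": 255, "dx": 0, "dy": 0, "dz": 0, "wx": 0, "wy": 0, "wz": 0},
    {"hand": 255, "dx": 0, "dy": 0, "dz": 0, "wx": 0, "wy": 0, "wz": 0}
  ]
}}

```text
clock: 7.83
tool_pos: [556.5, -129.9, 82.1]
ee_rot: [2.314, 2.122, 0.001]
force: [0.4, -0.3, -1.1]
gripper_width: 0.468
```

Run:
```python
from h import *
plan([558,-135,80],-.09)
im=cap('wrist','w5.png'); a=im[120:320,220:420,::-1]; cv2.imwrite('pics/v5.png',cv2.resize(a,(600,600),interpolation=3))
```

```text
t 7.83 turn [0.002 0.001 0.003] then shift cm [-0.49  0.19  0.21] tcp [ 556.5 -129.9   82.1] F [ 0.4 -0.3 -1.1] w 0.46780916644837583
```

View pics/v5.png

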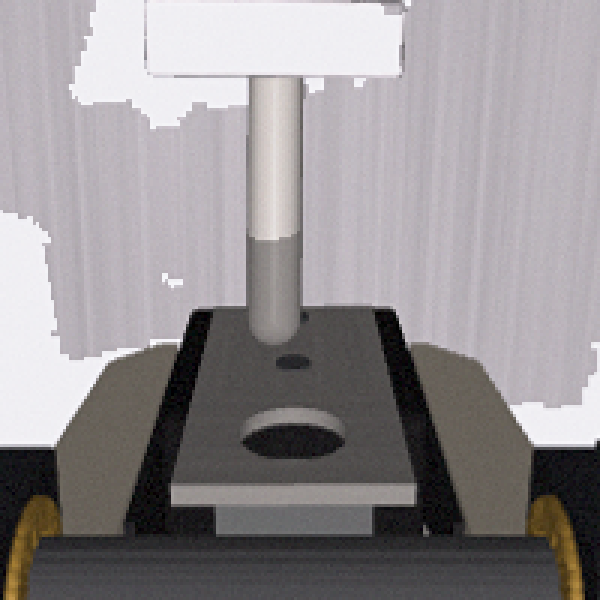

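Close view: the stud's centre column is 274 and the eye's is 294 (7.6 crop px/mm), so the module must go about 2.6 mm left. Stud and bracket are parallel. I'll check depth and height with a fit before inserting.

Run:
```python
from h import *
from scipy.optimize import least_squares
np.set_printoptions(precision=2,suppress=True)
c=lambda a:(np.array(a,float))/3+[220,120]
T=np.array(ctrl.camera_model('wrist')['cam_to_world'])
uv=c([[147,75],[402,75],[145,3],[402,3],[274,346],[248,100],[302,100]])
P=np.array([[-17,90,130],[17,90,130],[-17,100,130],[17,100,130]],float)
def F(p,A): return R.from_euler('z',p[2]).apply(A)+[p[0],p[1],p[3]]
s=least_squares(lambda p:(px('wrist',F(p,P))-uv[:4]).ravel(),[556,-153,-.09,0]);q=s.x;print('fix',q,s.fun.round(1))
print('tip proj',(px('wrist',F(q,np.array([[0,55,127.],[0,90,118]])))-[220,120])*3)
m=c([[172,484],[415,484],[172,506],[415,506],[294,433]])
Q=np.array([[-16,20,76],[16,20,76],[-16,17,76],[16,17,76],[0,20,62]],float)
r=least_squares(lambda p:(px('wrist',F(p,Q))-m).ravel(),[556,-135,-.09,69]);print('mod',r.x,r.fun.round(1),'tcp',ctrl.get_obs()['tool_pos'])
e=F(r.x,np.array([[0,18.5,62.]]))[0]
print('eye in fixture',R.from_euler('z',q[2]).inv().apply(e-[q[0],q[1],q[3]]))
```

```text
fix [ 552.94 -154.7    -0.09   -1.59] [ 0.5  0.8 -0.7  0.8 -0.  -0.8  0.2 -0.8]
tip proj [[276.14 312.18]
 [275.65  69.34]]
mod [ 557.09 -135.91   -0.09   71.14] [-0.1  0.3  0.2  0.3  0.2 -0.3 -0.1 -0.3 -0.2 -0. ] tcp [ 556.93 -130.24   82.62]
eye in fixture [  2.53  37.58 134.72]
```

Request:
{"name": "servo_tool", "arguments": {
  "targets": [
    {"hand": 255, "dx": 0, "dy": -0.26, "dz": 0.15, "wx": 0, "wy": 0, "wz": 0},
    {"hand": 255, "dx": 0, "dy": 0, "dz": 0, "wx": 0, "wy": 0, "wz": 0},
    {"hand": 255, "dx": 0.5, "dy": 0, "dz": 0.13, "wx": 0, "wy": 0, "wz": 0},
    {"hand": 255, "dx": 0.5, "dy": 0, "dz": 0.13, "wx": 0, "wy": 0, "wz": 0},
    {"hand": 255, "dx": 0.5, "dy": 0, "dz": 0.14, "wx": 0, "wy": 0, "wz": 0},
    {"hand": 255, "dx": 0.4, "dy": 0, "dz": 0.11, "wx": 0, "wy": 0, "wz": 0},
    {"hand": 255, "dx": 0.4, "dy": 0, "dz": 0.11, "wx": 0, "wy": 0, "wz": 0},
    {"hand": 255, "dx": 0, "dy": 0, "dz": 0, "wx": 0, "wy": 0, "wz": 0},
    {"hand": 255, "dx": 0, "dy": 0, "dz": 0, "wx": 0, "wy": 0, "wz": 0}
  ]
}}

```text
clock: 8.63
tool_pos: [555.0, -106.4, 72.8]
ee_rot: [-2.315, -2.123, 0.0]
force: [0.1, -0.1, -0.7]
gripper_width: 0.474
```

Run:
```python
from h import *
plan([558,-135,80],-.09)
im=cap('wrist','w6.png'); a=im[120:320,220:420,::-1]; cv2.imwrite('pics/v6.png',cv2.resize(a,(600,600),interpolation=3))
```

```text
t 8.63 turn [-0.    -0.     0.003] then shift cm [-2.82  0.56 -0.72] tcp [ 555.  -106.4   72.8] F [ 0.1 -0.1 -0.7] w 0.4742746308947123
```

View pics/v6.png

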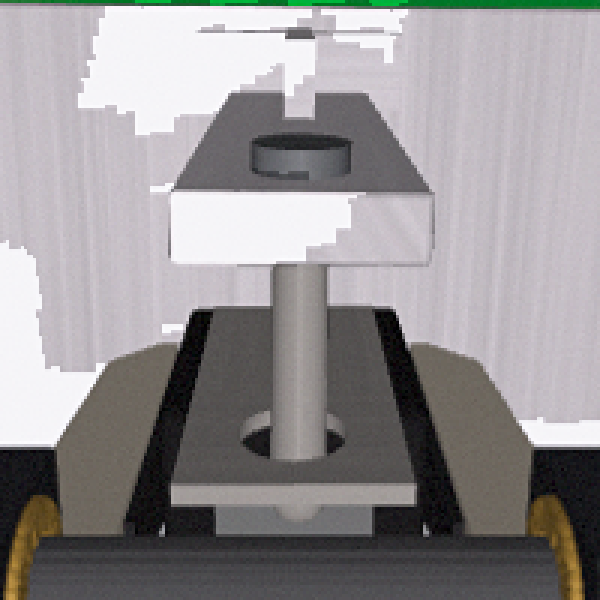

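The stud passes through the eye (stud column 300, eye column 294) with no contact force. I'll continue to the post and then lower.

Request:
{"name": "servo_tool", "arguments": {
  "targets": [
    {"hand": 255, "dx": 0.5, "dy": 0.06, "dz": 0.13, "wx": 0, "wy": 0, "wz": 0},
    {"hand": 255, "dx": 0.5, "dy": 0, "dz": 0.13, "wx": 0, "wy": 0, "wz": 0},
    {"hand": 255, "dx": 0.5, "dy": 0, "dz": 0.14, "wx": 0, "wy": 0, "wz": 0},
    {"hand": 255, "dx": 0.5, "dy": 0, "dz": 0.13, "wx": 0, "wy": 0, "wz": 0},
    {"hand": 255, "dx": 0.4, "dy": 0, "dz": 0.11, "wx": 0, "wy": 0, "wz": 0},
    {"hand": 255, "dx": 0.2, "dy": 0, "dz": 0.05, "wx": 0, "wy": 0, "wz": 0},
    {"hand": 255, "dx": 0, "dy": 0, "dz": 0, "wx": 0, "wy": 0, "wz": 0},
    {"hand": 255, "dx": 0, "dy": 0, "dz": 0, "wx": 0, "wy": 0, "wz": 0}
  ]
}}

```text
clock: 9.35
tool_pos: [557.9, -80.8, 66.1]
ee_rot: [2.316, 2.123, -0.0]
force: [0.2, 0.1, -1.0]
gripper_width: 0.47
```

Request:
{"name": "servo_tool", "arguments": {
  "targets": [
    {"hand": 255, "dx": 0, "dy": 0, "dz": 0.1, "wx": 0, "wy": 0, "wz": 0},
    {"hand": 255, "dx": 0, "dy": 0, "dz": 0.1, "wx": 0, "wy": 0, "wz": 0},
    {"hand": 255, "dx": 0, "dy": 0, "dz": 0, "wx": 0, "wy": 0, "wz": 0}
  ]
}}

```text
clock: 9.6
tool_pos: [558.2, -81.3, 64.4]
ee_rot: [2.316, 2.122, 0.001]
force: [-0.8, -0.2, 2.5]
gripper_width: 0.474
```

Run:
```python
from h import *
im=cap('wrist','w7.png'); a=im[120:320,220:420,::-1]; cv2.imwrite('pics/v7.png',cv2.resize(a,(600,600),interpolation=3))
o=ctrl.get_obs();print(o['tool_pos'],o['force'],o['torque'],o['clock'])
```

```text
[558.1895222  -81.29602963  64.45899902] [-0.92838466 -0.05326855  2.60402282] [-0.06062974  0.17698275  0.01360956] 9.65
```

View pics/v7.png

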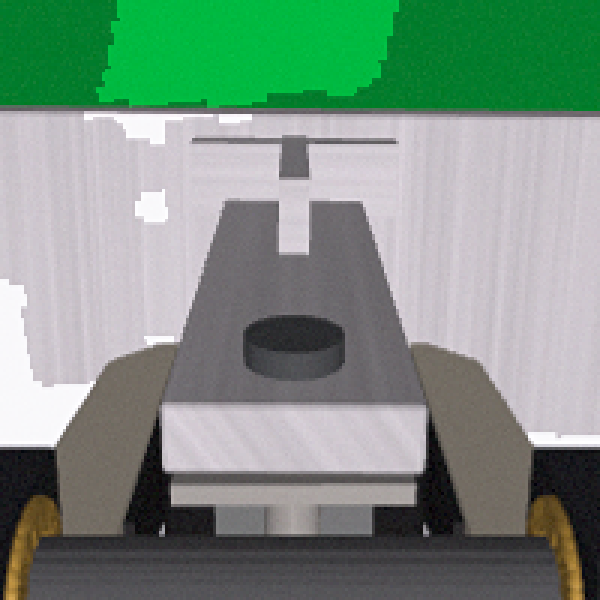

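The bracket is about 1.5 mm off the post (rows 472 and 484) and the stud is carrying the weight (+2.5 N). I'll push back until it touches.

Request:
{"name": "servo_tool", "arguments": {
  "targets": [
    {"hand": 255, "dx": 0.1, "dy": 0, "dz": 0.03, "wx": 0, "wy": 0, "wz": 0},
    {"hand": 255, "dx": 0.1, "dy": 0, "dz": 0.03, "wx": 0, "wy": 0, "wz": 0},
    {"hand": 255, "dx": 0, "dy": 0, "dz": 0, "wx": 0, "wy": 0, "wz": 0},
    {"hand": 255, "dx": 0, "dy": 0, "dz": 0, "wx": 0, "wy": 0, "wz": 0}
  ]
}}

```text
clock: 9.98
tool_pos: [558.5, -79.5, 63.9]
ee_rot: [2.315, 2.121, 0.0]
force: [-0.8, -2.4, 5.2]
gripper_width: 0.472
```

Now touching the post (Fy -2.4 N) and resting on the stud. Release.

Request:
{"name": "servo_tool", "arguments": {
  "targets": [
    {"hand": 120, "dx": 0, "dy": 0, "dz": 0, "wx": 0, "wy": 0, "wz": 0},
    {"hand": 90, "dx": 0, "dy": 0, "dz": 0, "wx": 0, "wy": 0, "wz": 0},
    {"hand": 60, "dx": 0, "dy": 0, "dz": 0, "wx": 0, "wy": 0, "wz": 0},
    {"hand": 30, "dx": 0, "dy": 0, "dz": 0, "wx": 0, "wy": 0, "wz": 0},
    {"hand": 0, "dx": 0, "dy": 0, "dz": 0, "wx": 0, "wy": 0, "wz": 0},
    {"hand": 0, "dx": 0, "dy": 0, "dz": 0, "wx": 0, "wy": 0, "wz": 0},
    {"hand": 0, "dx": 0, "dy": 0, "dz": 0, "wx": 0, "wy": 0, "wz": 0},
    {"hand": 0, "dx": 0, "dy": 0, "dz": 0, "wx": 0, "wy": 0, "wz": 0},
    {"hand": 0, "dx": 0, "dy": 0, "dz": 0, "wx": 0, "wy": 0, "wz": 0}
  ]
}}

```text
clock: 10.73
tool_pos: [558.1, -79.0, 63.4]
ee_rot: [-2.316, -2.122, 0.0]
force: [-0.1, 0.0, 0.4]
gripper_width: 0.995
```

Request:
{"name": "servo_tool", "arguments": {
  "targets": [
    {"hand": 0, "dx": 0, "dy": 0, "dz": -1, "wx": 0, "wy": 0, "wz": 0},
    {"hand": 0, "dx": 0, "dy": 0, "dz": -2, "wx": 0, "wy": 0, "wz": 0},
    {"hand": 0, "dx": 0, "dy": 0, "dz": -3, "wx": 0, "wy": 0, "wz": 0},
    {"hand": 0, "dx": 0, "dy": 0, "dz": -3, "wx": 0, "wy": 0, "wz": 0},
    {"hand": 0, "dx": 0, "dy": 0, "dz": -3, "wx": 0, "wy": 0, "wz": 0},
    {"hand": 0, "dx": 0, "dy": 0, "dz": -2, "wx": 0, "wy": 0, "wz": 0},
    {"hand": 0, "dx": 0, "dy": 0, "dz": 0, "wx": 0, "wy": 0, "wz": 0}
  ]
}}

```text
clock: 11.32
tool_pos: [560.8, -79.9, 209.6]
ee_rot: [2.31, 2.116, 0.007]
force: [0.9, 0.4, 0.1]
gripper_width: 1.0
```

Run:
```python
from h import *
# knob top estimate (z 150) & tcp target height 126
Rf=R.from_euler('z',-.09); k=Rf.apply([0,-71,150])+[553,-154,0]; print('knob',k)
plan([k[0],k[1],204],-.09)
im=cap('wrist','w8.png'); s=cap('scene','s8.png')
a=cv2.resize(im[100:300,170:470,::-1],(600,400),interpolation=3);b=cv2.resize(s[150:250,215:365,::-1],(600,400),interpolation=3)
cv2.imwrite('pics/v8.png',cv2.vconcat([a,b])[:,:][:800].copy()); cv2.imwrite('pics/v8.png',cv2.resize(cv2.vconcat([a,b]),(450,600),interpolation=cv2.INTER_AREA))
for n in('knob_top','shutter'):
  for c in('wrist','scene'):
    for b in ctrl.boxes_of(c,n): print(c,n,round(b['p'],2),w(c,b['xyz']).round(1))
```

```text
knob [ 546.61862301 -224.71264404  150.        ]
t 11.32 turn [0.01  0.002 0.003] then shift cm [-14.55  -0.11   0.56] tcp [560.8 -79.9 209.6] F [0.9 0.4 0.1] w 1.0001136407682314
wrist knob_top 0.8 [ 541.3 -210.7   59.2]
wrist shutter 0.81 [ 540.9 -209.3   61.1]
wrist shutter 0.31 [ 540.5 -167.7    9.3]
scene shutter 0.63 [ 543.1 -208.4   78.5]
```

View pics/v8.png

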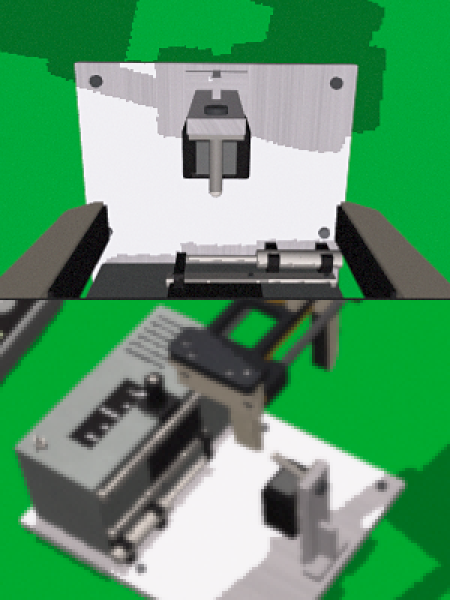

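The module hangs on the stud against the post, lens toward the lamp house. That's 10 pictures viewed, so I keep 2. Now over the knob.

Request:
{"name": "servo_tool", "arguments": {
  "targets": [
    {"hand": 100, "dx": -2, "dy": 0, "dz": 0, "wx": 0, "wy": 0, "wz": 0},
    {"hand": 100, "dx": -3, "dy": 0, "dz": 0, "wx": 0, "wy": 0, "wz": 0},
    {"hand": 100, "dx": -3, "dy": 0, "dz": 0, "wx": 0, "wy": 0, "wz": 0},
    {"hand": 100, "dx": -3, "dy": 0, "dz": 0, "wx": 0, "wy": 0, "wz": 0},
    {"hand": 100, "dx": -3.5, "dy": 0, "dz": 0, "wx": 0, "wy": 0, "wz": 0},
    {"hand": 100, "dx": 0, "dy": 0, "dz": 0, "wx": 0, "wy": 0, "wz": 0},
    {"hand": 100, "dx": 0, "dy": 0, "dz": 0, "wx": 0, "wy": 0, "wz": 0},
    {"hand": 100, "dx": 0, "dy": 0, "dz": 0, "wx": 0, "wy": 0, "wz": 0}
  ]
}}

```text
clock: 12.28
tool_pos: [544.9, -223.0, 202.3]
ee_rot: [-2.315, -2.12, 0.0]
force: [-0.2, -0.1, 1.0]
gripper_width: 0.607
```

Run:
```python
from h import *
o=ctrl.get_obs();print(o['tool_pos'],o['clock'],o['gripper_width'])
im=cap('wrist','w9.png'); a=im[130:300,220:420,::-1]; cv2.imwrite('pics/v9.png',cv2.resize(a,(700,595),interpolation=3))
for n in('knob_top','shutter'):
    for b in ctrl.boxes_of('wrist',n): print(n,round(b['p'],2),w('wrist',b['xyz']).round(1),px('wrist',w('wrist',b['xyz']))[0])
M=R.from_rotvec(o['ee_rot']).as_matrix()
print('tcp px crop',[(px('wrist',o['tool_pos']+M@np.array([0,0,d]))[0]-[220,130])*3.5 for d in(0,50,54)])
```

```text
[ 544.86794793 -222.995631    202.28443085] 12.2833 0.6067825059316617
knob_top 0.68 [ 541.4 -216.2  121.8] [311.71817915 200.4028367 ]
shutter 0.88 [ 547.1 -211.   122.6] [317.53928283 194.40865167]
tcp px crop [array([334.49254759, 406.84873647]), array([335.57873548, 311.43647134]), array([335.64640109, 305.48830178])]
```

View pics/v9.png

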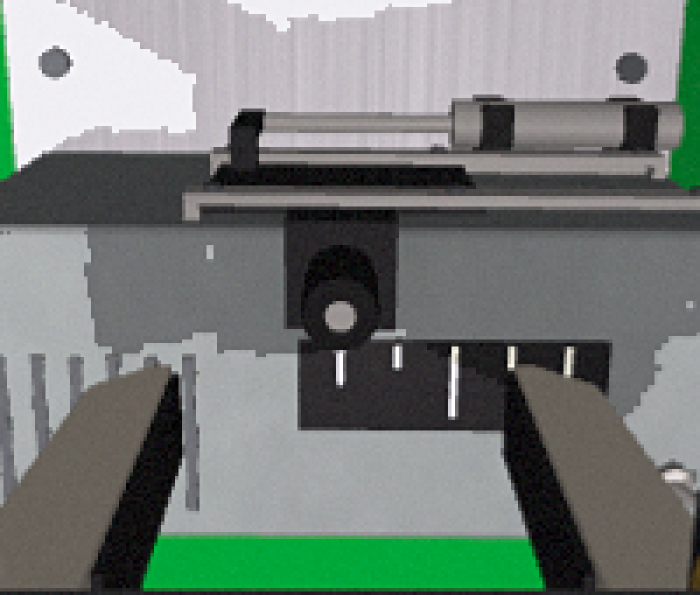

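Knob top is at (340,316), centred between the fingertips (mid 341). The marks run 340 to 568 and the long one is at 455. Descend and grip.

Request:
{"name": "servo_tool", "arguments": {
  "targets": [
    {"hand": 100, "dx": -0.15, "dy": 0.03, "dz": 2, "wx": 0, "wy": 0, "wz": 0},
    {"hand": 100, "dx": 0, "dy": 0, "dz": 2.5, "wx": 0, "wy": 0, "wz": 0},
    {"hand": 100, "dx": 0, "dy": 0, "dz": 2, "wx": 0, "wy": 0, "wz": 0},
    {"hand": 100, "dx": 0, "dy": 0, "dz": 1.2, "wx": 0, "wy": 0, "wz": 0},
    {"hand": 100, "dx": 0, "dy": 0, "dz": 0, "wx": 0, "wy": 0, "wz": 0},
    {"hand": 100, "dx": 0, "dy": 0, "dz": 0, "wx": 0, "wy": 0, "wz": 0}
  ]
}}

```text
clock: 12.93
tool_pos: [545.5, -223.8, 126.2]
ee_rot: [-2.314, -2.123, 0.0]
force: [0.3, 1.0, 1.2]
gripper_width: 0.611
```

Request:
{"name": "servo_tool", "arguments": {
  "targets": [
    {"hand": 255, "dx": 0, "dy": 0, "dz": 0, "wx": 0, "wy": 0, "wz": 0},
    {"hand": 255, "dx": 0, "dy": 0, "dz": 0, "wx": 0, "wy": 0, "wz": 0},
    {"hand": 255, "dx": 0, "dy": 0, "dz": 0, "wx": 0, "wy": 0, "wz": 0},
    {"hand": 255, "dx": 0, "dy": 0, "dz": 0, "wx": 0, "wy": 0, "wz": 0},
    {"hand": 255, "dx": 0, "dy": 0, "dz": 0, "wx": 0, "wy": 0, "wz": 0},
    {"hand": 255, "dx": 0, "dy": 0, "dz": 0, "wx": 0, "wy": 0, "wz": 0},
    {"hand": 255, "dx": 0, "dy": 0, "dz": 0, "wx": 0, "wy": 0, "wz": 0},
    {"hand": 255, "dx": 0, "dy": 0, "dz": 0, "wx": 0, "wy": 0, "wz": 0}
  ],
  "newtons": 35
}}

```text
clock: 13.6
tool_pos: [544.9, -225.0, 126.7]
ee_rot: [-2.316, -2.122, 0.001]
force: [-4.2, 0.8, 4.1]
gripper_width: 0.186
```

Request:
{"name": "servo_tool", "arguments": {
  "targets": [
    {"hand": 255, "dx": 0, "dy": 0.3, "dz": 0, "wx": 0, "wy": 0, "wz": 0},
    {"hand": 255, "dx": 0, "dy": 0.4, "dz": 0, "wx": 0, "wy": 0, "wz": 0},
    {"hand": 255, "dx": 0, "dy": 0.5, "dz": 0, "wx": 0, "wy": 0, "wz": 0},
    {"hand": 255, "dx": 0, "dy": 0.5, "dz": 0, "wx": 0, "wy": 0, "wz": 0},
    {"hand": 255, "dx": 0, "dy": 0.5, "dz": 0, "wx": 0, "wy": 0, "wz": 0},
    {"hand": 255, "dx": 0, "dy": 0.4, "dz": 0, "wx": 0, "wy": 0, "wz": 0},
    {"hand": 255, "dx": 0, "dy": 0.3, "dz": 0, "wx": 0, "wy": 0, "wz": 0},
    {"hand": 255, "dx": 0, "dy": 0, "dz": 0, "wx": 0, "wy": 0, "wz": 0},
    {"hand": 255, "dx": 0, "dy": 0, "dz": 0, "wx": 0, "wy": 0, "wz": 0},
    {"hand": 255, "dx": 0, "dy": 0, "dz": 0, "wx": 0, "wy": 0, "wz": 0}
  ]
}}

```text
clock: 14.43
tool_pos: [573.7, -227.8, 126.7]
ee_rot: [-2.315, -2.122, 0.003]
force: [-7.9, -0.7, 6.4]
gripper_width: 0.185
```

Run:
```python
from h import *
for i in range(4):
    im=cap('wrist','w10.png'); o=ctrl.get_obs();print(o['tool_pos'].round(1) if hasattr(o['tool_pos'],'round') else o['tool_pos'],np.round(o['force'],1),round(o['clock'],2),round(o['gripper_width'],3))
a=im[120:320,200:440,::-1]; s=cap('scene','s10.png')[140:260,200:360,::-1]
cv2.imwrite('pics/v10.png',cv2.hconcat([cv2.resize(a,(480,400),interpolation=3),cv2.resize(s,(320,400),interpolation=3)[:, :320]]))
M=R.from_rotvec(o['ee_rot']).as_matrix()
print('tcp px crop',[((px('wrist',o['tool_pos']+M@np.array([x,0,d]))[0]-[200,120])*2).round(1).tolist() for x,d in((0,-24),(0,11),(-20,11))])
```

```text
[ 573.6 -227.8  126.7] [-7.7 -0.7  5.5] 14.48 0.184
[ 573.6 -227.8  126.7] [-8.  -1.5  6.8] 14.53 0.186
[ 573.6 -227.8  126.7] [-8.2 -0.1  6.7] 14.58 0.186
[ 573.6 -227.8  126.7] [-6.8 -0.7  5.9] 14.63 0.183
tcp px crop [[232.3, 288.6], [232.8, 236.6], [232.9, 291.6]]
```

View pics/v10.png

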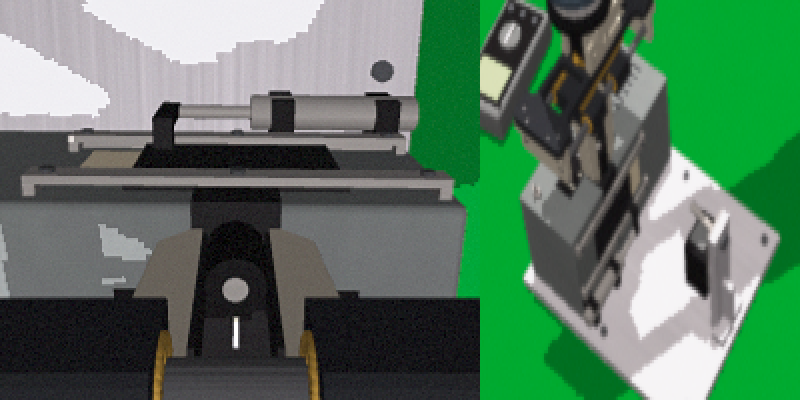

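The pointer is lined up with the knob (column 235-236). The module still hangs on the post. TCP travel since the closed position, corrected for the small centring offset, comes to about 29 mm. Spring force is 7.7 N against 8 N expected at half. I'll add 1 mm.

Request:
{"name": "servo_tool", "arguments": {
  "targets": [
    {"hand": 255, "dx": 0, "dy": 0.1, "dz": 0, "wx": 0, "wy": 0, "wz": 0},
    {"hand": 255, "dx": 0, "dy": 0, "dz": 0, "wx": 0, "wy": 0, "wz": 0},
    {"hand": 255, "dx": 0, "dy": 0, "dz": 0, "wx": 0, "wy": 0, "wz": 0},
    {"hand": 255, "dx": 0, "dy": 0, "dz": 0, "wx": 0, "wy": 0, "wz": 0},
    {"hand": 255, "dx": 0, "dy": 0, "dz": 0, "wx": 0, "wy": 0, "wz": 0},
    {"hand": 255, "dx": 0, "dy": 0, "dz": 0, "wx": 0, "wy": 0, "wz": 0}
  ]
}}

```text
clock: 15.18
tool_pos: [574.4, -227.9, 126.7]
ee_rot: [-2.315, -2.121, 0.003]
force: [-8.2, -0.4, 7.4]
gripper_width: 0.186
```

Run:
```python
from h import *
a=cv2.imread('pics/w9.png');b=ctrl.capture('wrist')[:,:,::-1].copy();o=ctrl.get_obs()
print(o['tool_pos'],np.round(o['force'],1),o['clock'],o['gripper_width'])
# independent: register fixed base-plate bolt between the two views; poses from camera_model now, w9 pose via same hand-eye
def bolt(im,uv):
    x,y=map(int,uv);p=cv2.cvtColor(im,cv2.COLOR_BGR2GRAY)[y-8:y+9,x-8:x+9];m=(p<110).astype(np.uint8);M=cv2.moments(m,True);return np.array([x-8+M['m10']/M['m00'],y-8+M['m01']/M['m00']])
p9=bolt(a,(400.6,149.4));p10=bolt(b,(391,155.5))
T=np.array(ctrl.camera_model('wrist')['cam_to_world']);k=ray('wrist',[p10],12)[0]
# camera shift for w9: tool at (544.87,-223.0,202.28), same orientation
import h
cm=ctrl.camera_model('wrist');T9=T.copy();T9[:3,3]+=np.array([544.87,-223.0,202.28])-o['tool_pos']
u=cv2.undistortPoints(p9.reshape(1,1,2),np.array(cm['mtx']),np.array(cm['D'],float))[0,0];d=T9[:3,:3]@np.r_[u,1];k9=T9[:3,3]+d*(12-T9[2,3])/d[2]
print('bolt now',k.round(1),'in w9',k9.round(1),p9,p10)
ax=np.array([np.cos(.09),-np.sin(.09),0]);print('travel',(np.array(o['tool_pos'])-[544.87,-223,202.28])@ax,'image disagreement',(k-k9)@ax)
```

```text
[ 574.39891289 -227.885859    126.66828988] [-7.  -0.7  5.3] 15.2333 0.1832208160310985
bolt now [ 646.9 -193.5   12. ] in w9 [ 646.7 -193.8   12. ] [399.83333333 148.96666667] [389.88297872 155.11702128]
travel 29.848535411565404 image disagreement 0.2170278052966375
```

Travel agrees with the fixed bolt in the images to 0.2 mm. The opening is about 29.5–29.8 mm, so I'm handing in while still holding it.

```bash
python3 -c "
from plant import ctrl
print(ctrl.finish_job())"
```

```text
the job is handed in; nothing more can be done
None
```

The black bracketed module hangs by its eye on the stud, pushed back to the post with its lens toward the lamp house, and I let go of it. The gripper then pulled the shutter knob to about half open and was still holding it against the spring when I handed the job in, at about 15 s on the robot's clock.

- **Module:** the pictures taken after release show it on the stud against the post, still there when I last looked, with the shutter 1 mm short of its final position.
- **Shutter:** measured travel from the closed position was 29.8 mm, or about 29.5 mm after a small centring correction. A fixed bolt seen before and after agreed to 0.2 mm. The force against the spring read 7–8 N, where about 8 N is expected at half.
- **Not seen directly:** the gripper hid the long middle mark, so half open rests on travel and force, not on reading the pointer against the scale.
- **Disagreement:** the stud's nose looked about 4 mm longer in the images than the coordinates given. It did not affect the fit.
- **Refused moves:** my first two move calls were rejected for missing keys and nothing moved.

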